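# Tip rejected relays through the hopper's spring flap

### The arm

A 6-joint arm with a two-finger parallel gripper is mounted at the origin on the work surface. World frame = base frame: x ahead of the robot, y to its left, z up, the work surface at z = 0. Lengths are in m, angles in rad, forces in N, time in s.
With the tool pointing down it reaches from about 0.325 to 0.775 m from the base axis. Payload 5.5 kg.
Tool frame: the origin (TCP) lies at the very end of the fingers, on their centre line; the grasp point (between the pads) lies 19 mm behind it (manip.grip_depth is the distance from the TCP to the grasp point, in m); z points along the fingers, y is the line along which they close (so a half turn about z gives the same grasp; the last joint's range is limited). The gripper opens to 85 mm and grips with 20 to 120 N. Pads are 22 mm wide; open, the fingers measure 114 mm over their backs; the gripper's body (76 mm by 85 mm) begins 54 mm behind the grasp point. The pads swing forward as they close: fully open they stand 13 mm farther back than shut.
Start: joints at [1.195, 0.091, 1.231, -0, 1.82, -0.057], TCP at [0.188, 0.57, 0.231] pointing down, gripper open.
Joint ranges: [-2.87, 2.87], [-0.86, 2.18], [0.17, 2.46], [-1.51, 4.65], [0.06, 2.69], [-2.65, 2.65]. Speed limits (rad/s): [2.57, 2.57, 3.01, 3.14, 3.14, 3.14].

### API

Orientations are given as a rotation vector (axis times angle).
In Python, from plant import manip, optics gives the robot as it stands. The module is installed in compiled form; this text tells all that it offers. Calls block until the motion is done:
- manip.goto(position, orientation): joint-space move of the TCP to a pose.
- manip.move_straight(position, ori=None, rate=0.15, threshold=None): straight line of the TCP; ori=None keeps the orientation; rate is the mean speed in m/s. With threshold (N) it stops when the force on the tool has changed by that much, and returns True; else False.
- manip.movej(angles): joint-space move.
- manip.set_gripper(opening, grip_force=None): finger opening in m; grip_force is the grip in N (None keeps the last); returns when the fingers have stopped.
- manip.pause(seconds).
- manip.ik(position, orientation): joint angles nearest the present ones, or None.
- manip.state(): the state.
- optics.capture(name): name is "side" or "top"; returns (picture, depth): 420x560x3 uint8, red, green, blue; 420x560 float32, m along the optical axis (not along the pixel's ray), 0 where there is no reading.
- optics.camera_params(name): a dict with "mtx" (3x3 intrinsics, pixels), "k1" (the pictures are not rectified: a ray, as slopes to the right and down, at radius r is drawn at 1 + k1 r^2 times it, then the intrinsics apply), "R" (3x3) and "t" (3): a world point X has camera coordinates R X + t. Camera axes: x right, y down, z forward; pixel columns grow to the right and rows downward; lengths in m; the calibration is good to about 2 mm. A picture is of the moment at which its call begins. camera_params takes no time and is no camera call.
A pose or a line that the arm cannot do raises manip.Unreachable and nothing moves.
- manip.hand_in(): hands the job in; it is judged then, once.
The state is a dict: "time": time; "q": joint angles; "qvel": joint speeds; "joint_efforts": joint torques, N m; "tool_pos": TCP position; "tool_rot": TCP orientation; "contact_force": force on the tool from outside, world axes, zero at the start; "moment": the same for the moment, N m; "grip_width": finger opening in m; "finger_force": force on a finger pad.
Only numpy, scipy, OpenCV 4.12 (cv2) and the standard library are available. Lean on these libraries where they do the work, as an engineer would, in place of code of your own. Each camera call takes 0.05 s, during which the arm holds its last target. There are 200 camera calls.

### The job

Take the scoop tray that holds the two block-shaped relays, push the hopper's spring flap open with the tray's open lip, and tip both relays in while the lip still holds the flap open. Then draw the tray out so that the flap shuts, and set the tray down upright on the bench and let go; leave the other scoop tray, with the round capacitors, where it is.

Things in the scene. Friction and masses are not known exactly. Their poses are not given: they have to be found in the camera images.
- tray_grip (a point): Relay scoop tray, aluminium, 120 long (x) x 70 wide (y), floor 3, walls 22 high, open lip at its -x end, 0.13 kg. At its +x end stands a black grip plate, 30 (x) x 12 thick (y), top 80 above the tray's underside. This point: centre of the plate, 62 above the underside; grasp here across the 12 mm. z is up as it stands.
- tray_lip (a point): Middle of the lip's bottom edge, at -104 x, 0 y, -62 z mm from tray_grip in the tray's axes. The relays lie between lip and plate and slide out over the lip once it is tipped 25 to 37 degrees lip down (friction varies). So put the lip through the mouth at 15 to 22 degrees, then tip to about 45.
- relay_a_centre (a point): Centre of one relay: black block 22 x 16 x 16 with brass pins at one end, 11 to 20 g, lying in the relay tray.
- relay_b_centre (a point): Centre of the other relay, the same kind.
- cap_tray_grip (a point): The other scoop tray, same make and size, the same point on its grip plate; it carries two round upright capacitors (16 diameter, 24 high) and is to be left alone.
- mouth (a point): Fixed reject hopper: grey box 140 (x) x 150 (y) x 125 high, clear wall on its -y side. In its flat top an opening 90 (x) x 110 (y), filled flush by the flap; this point is its centre, level with the top. Bring the tray in from the +x side over the hinge, tray x along hopper x, lip ahead; it pours towards -x. Inside: 132 x 142, floor 121 below this point.
- flap (a joint): Angle of the hopper's flap, an aluminium plate 88 (x) x 106 (y) hinged on the opening's +x edge, 45 mm in +x from the mouth point. 0: shut and level; grows as its free -x edge is pushed down into the box, to 1.3 rad. A light spring shuts it by itself: about 0.7 N at the free edge to start, 1.6 N at 0.9 rad, twice that half-way along.

How it is judged:
By the outcome, as a careful person would: the job done as asked, in the order asked, and still so for the second after the job is handed in, with the robot touching nothing.
It also fails if it takes over 53 s, if anything falls off the work surface, if the arm or the gripper's body presses on something with over 40 N, if the wrist force passes 120 N, or if a joint passes its speed limit or range.

## Working session

There is one attempt and no reset: what is moved stays moved. The work goes in short steps, each a Python script; the robot and the scene stay as the last script left them, time stands still between calls to the robot, and variables do not carry over. Pictures are saved under pics/ and viewed, at most 10 in all, crops included, and the job is handed in when it is done.

```bash
mkdir -p pics; cat > h.py <<'E'
import numpy as np, cv2
from plant import manip, optics
from scipy.spatial.transform import Rotation as Rn
def cloud(name):
    im,d=optics.capture(name); p=optics.camera_params(name)
    K=np.array(p['mtx']);R=np.array(p['R']);t=np.array(p['t']);k=p['k1']
    v,u=np.mgrid[:420,:560]
    xd=(u-K[0,2])/K[0,0]; yd=(v-K[1,2])/K[1,1]
    x,y=xd.copy(),yd.copy()
    for _ in range(15):
        f=1+k*(x*x+y*y); x,y=xd/f,yd/f
    P=np.stack([x*d,y*d,d],-1)
    W=(P-t)@R; W[d<=0]=np.nan
    return im,W
def proj(name,X):
    p=optics.camera_params(name);K=np.array(p['mtx'])
    c=np.array(p['R'])@np.array(X)+np.array(p['t']);s=c[:2]/c[2];s=s*(1+p['k1']*(s@s))
    return K[0,0]*s[0]+K[0,2],K[1,1]*s[1]+K[1,2]
def save(im,f,s=1.4): cv2.imwrite('pics/'+f,cv2.resize(im[...,::-1],None,fx=s,fy=s))
E
python3 - <<'E'
from h import *
for n in('top','side'):
    im,W=cloud(n); save(im,n+'1.png'); np.savez(n+'1.npz',im=im,W=W)
    p=optics.camera_params(n); print(n,-np.array(p['R']).T@np.array(p['t']))
print(manip.state())
E
```

```text
top [ 0.35076932 -0.01569193  1.07514417]
side [0.40465522 0.53492745 0.8107631 ]
{'time': 0.1, 'q': array([ 1.19533236e+00,  9.18114482e-02,  1.23177351e+00,  7.28129846e-06,
        1.81981682e+00, -5.66902860e-02]), 'qvel': array([-1.63586839e-04, -5.09242556e-04, -3.54170955e-03, -9.65453251e-05,
       -2.15131311e-04, -2.38282692e-04]), 'joint_efforts': array([ 1.85322831e-03, -4.60214710e+01, -4.19218111e+01, -1.69277841e-04,
        1.06366325e-02,  3.54517567e-05]), 'tool_pos': array([0.18794029, 0.56953345, 0.23024271]), 'tool_rot': array([-4.98545505e-01, -3.10138176e+00,  2.77295899e-03]), 'contact_force': array([ 0.25562865, -0.13825081,  0.42387777]), 'moment': array([0.0071336 , 0.01975684, 0.0143138 ]), 'finger_force': 0.0, 'grip_width': 0.08532736782307984}
```

View pics/top1.png

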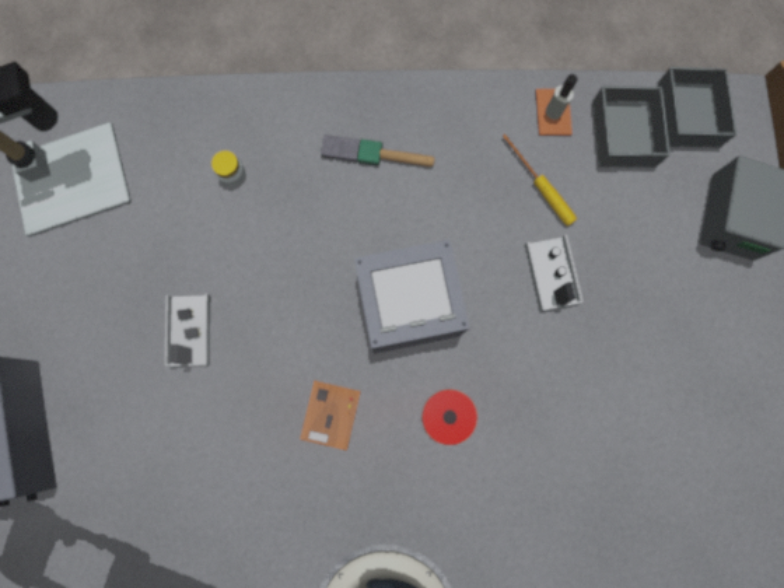

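View pics/side1.png

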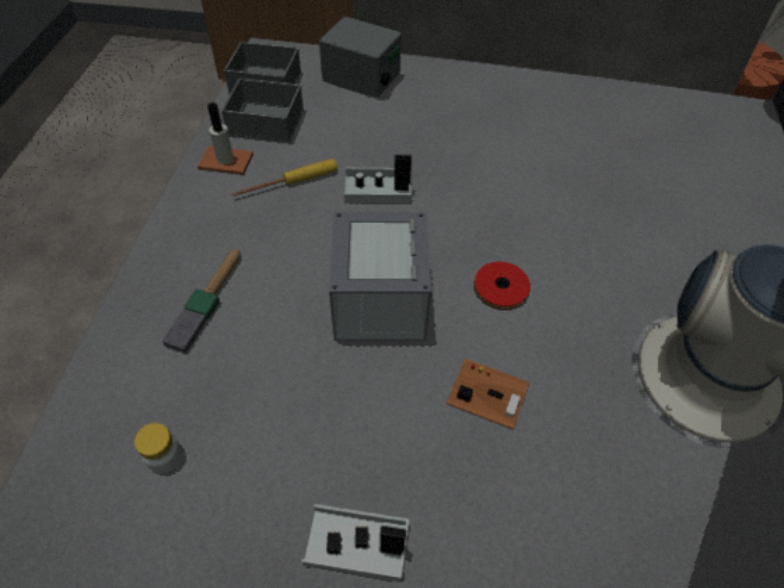

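The top view (display scale 1.4) shows the relay tray at about (187,330) with its grip plate towards the robot. The hopper is at (411,295) with its hinge lugs on the robot side (row ~322), and the cap tray is at (553,273). In the side view, the relays and plate are at (334..392,540) and the clear wall faces the camera.

```bash
python3 - <<'E'
from h import *
for n in('top','side'):
    z=np.load(n+'1.npz');im,W=z['im'],z['W']
    def reg(c,r,lo,hi,extra=None):
        m=(np.abs(W[...,0]-c[0])<r)&(np.abs(W[...,1]-c[1])<r)&(W[...,2]>lo)&(W[...,2]<hi)
        if extra is not None:m&=extra
        return m
    def rect(m,l):
        P=W[m]; r=cv2.minAreaRect((P[:,:2]*1000).astype(np.float32)); print(n,l,len(P),np.round(r[0],1),np.round(r[1],1),round(r[2],1),'medz',np.round(np.median(P[:,2])*1000,1))
    g=im.astype(int).sum(-1)
    # initial guesses from top image pixel
    zt=np.load('top1.npz')['W']
    for l,(u,v) in dict(hop=(411,295),tray=(187,330),cap=(553,273)).items():
        c=zt[int(v/1.4),int(u/1.4)][:2]
        if n=='top':print(l,c)
        if l=='hop':
            rect(reg(c,.12,.115,.14),'hoptop'); rect(reg(c,.12,.115,.14,g>480),'flap')
        else:
            rect(reg(c,.09,.012,.03,g>330),'walls/all');rect(reg(c,.09,-.003,.03,g>430),'white')
            rect(reg(c,.1,.04,.09),'plate'); rect(reg(c,.1,.07,.09),'platetop')
            if l=='tray':
                m=reg(c,.06,.010,.03,g<200).astype(np.uint8)
                N,L,S,C=cv2.connectedComponentsWithStats(m)
                for i in range(1,N):
                    if S[i,4]>8: print('  dark',S[i,4],np.round(np.nanmedian(W[L==i],0),4))
E
```

```text
hop [ 0.50687106 -0.04853189]
top hoptop 4551 [509.7 -50.2] [140.7 150.3] 10.3 medz 124.4
top flap 2000 [508.3 -50.1] [ 88.1 105.4] 10.4 medz 124.4
tray [0.47123464 0.32487873]
top walls/all 299 [470.7 326. ] [119.7  73. ] 1.1 medz 20.0
top white 961 [473.2 330. ] [124.8  80.6] 0.9 medz 2.6
top plate 149 [427.2 322.9] [30.6 12.5] 0.7 medz 75.9
top platetop 87 [427.2 323.3] [30.6 11.7] 0.9 medz 78.6
cap [ 0.56041296 -0.30151568]
top walls/all 327 [ 571.7 -297.4] [153.3  83.5] 3.0 medz 21.3
top white 1031 [ 561.3 -302.4] [123.2  80.4] 9.4 medz 2.9
top plate 142 [ 515.2 -305.3] [30.2 13.8] 10.4 medz 76.4
top platetop 85 [ 515.3 -305.7] [30.  12.9] 11.3 medz 78.9
side hoptop 4145 [510.  -47.4] [140.1 155.2] 10.3 medz 124.9
side flap 0 [0. 0.] [0. 0.] 0.0 medz nan
side walls/all 280 [470.7 327.3] [119.4  70.6] 1.1 medz 22.0
side white 1017 [471.1 329.3] [116.5  64.8] 1.8 medz 3.2
side plate 269 [427. 327.] [30.  13.1] 1.8 medz 78.0
side platetop 173 [427.  326.7] [30.  12.6] 1.8 medz 79.4
  dark 12 [0.5064 0.2967 0.018 ]
  dark 125 [0.4648 0.3222 0.0187]
  dark 133 [0.4969 0.3352 0.0186]
  dark 53 [0.4266 0.3329 0.0195]
  dark 22 [0.4241 0.3615 0.0144]
side walls/all 70 [ 558.8 -296.4] [117.1  70.8] 10.6 medz 22.3
side white 0 [0. 0.] [0. 0.] 0.0 medz nan
side plate 197 [ 515.9 -301.9] [30.2 15.4] 8.1 medz 66.0
side platetop 85 [ 516.2 -301.9] [29.7 15.4] 8.1 medz 79.1
  return _methods._mean(a, axis=axis, dtype=dtype,
  ret = ret.dtype.type(ret / rcount)
```

```bash
cat >> h.py <<'E'
TH=np.deg2rad(181.4); GR=np.array([.4271,.3252,.062])
HH=np.deg2rad(190.35); M=np.array([.5093,-.0492,.1247]); S=1
def tray(grip,yaw,pitch):   # pitch>0: lip down. returns tcp, rotvec
    T=(Rn.from_euler('z',yaw)*Rn.from_euler('y',-np.deg2rad(pitch))).as_matrix()
    # lip is at tray -x: lip down <=> -x axis points down
    assert (-T[2,0]<=1e-9)==(pitch>=0) or abs(pitch)<1e-6
    R=np.stack([-S*T[:,0],S*T[:,1],-T[:,2]],1)
    return grip-.019*T[:,2], Rn.from_matrix(R).as_rotvec(), T
LIP=np.array([-.104,0,-.062])
def hop(d,c,pitch):  # tray underside passes hinge at normal clearance c, lip d beyond hinge (along tray)
    Rh=Rn.from_euler('z',HH).as_matrix()
    hinge=M+Rh@[.045,0,0]
    _,_,T=tray(np.zeros(3),HH,pitch)
    lip=hinge-d*T[:,0]+c*T[:,2]
    return tray(lip-T@LIP,HH,pitch)[:2]
def hoplip(x,z,pitch):  # lip at hopper-frame x,z
    Rh=Rn.from_euler('z',HH).as_matrix()
    _,_,T=tray(np.zeros(3),HH,pitch)
    return tray(M+Rh@[x,0,z]-T@LIP,HH,pitch)[:2]
UP=np.array([0,0,.12])
E
python3 - <<'E'
import h; from h import *
for s in(1,-1):
    h.S=s
    P=dict(pre=tray(GR+[0,0,.06],TH,0)[:2],g=tray(GR,TH,0)[:2],up=tray(GR+[0,0,.2],TH,0)[:2],
     over=hoplip(-.025,.06,18),touch=hoplip(-.025,.006,18),inn=hop(.08,.008,20),tip=hop(.08,.008,46),tip50=hop(.08,.008,50))
    for k,(p,r) in P.items():
        q=manip.ik(p,r); print(s,k,np.round(p,3),None if q is None else np.round(q,2))
E
```

```text
1 pre [0.427 0.325 0.103] [ 0.59 -0.07  1.62  0.    1.59  2.13]
1 g [0.427 0.325 0.043] [ 0.59 -0.03  1.69  0.    1.48  2.13]
1 up [0.427 0.325 0.243] [ 0.59 -0.08  1.38  0.    1.84  2.13]
1 over [ 0.45  -0.06   0.258] [-0.14 -0.03  1.34 -0.11  2.13  1.21]
1 touch [ 0.45  -0.06   0.204] [-0.14 -0.04  1.44 -0.11  2.04  1.22]
1 inn [ 0.46  -0.058  0.181] [-0.12  0.02  1.43 -0.11  2.02  1.23]
1 tip [ 0.485 -0.054  0.177] [-0.06  0.45  1.08 -0.25  2.38  1.22]
1 tip50 [ 0.488 -0.053  0.176] [-0.05  0.52  1.04 -0.28  2.43  1.21]
-1 pre [0.427 0.325 0.103] [ 0.59 -0.07  1.62 -0.    1.59 -1.01]
-1 g [0.427 0.325 0.043] [ 0.59 -0.03  1.69 -0.    1.48 -1.01]
-1 up [0.427 0.325 0.243] [ 0.59 -0.08  1.38 -0.    1.84 -1.01]
-1 over [ 0.45  -0.06   0.258] [-0.14 -0.03  1.34 -0.11  2.13 -1.93]
-1 touch [ 0.45  -0.06   0.204] [-0.14 -0.04  1.44 -0.11  2.04 -1.92]
-1 inn [ 0.46  -0.058  0.181] [-0.12  0.02  1.43 -0.11  2.02 -1.91]
-1 tip [ 0.485 -0.054  0.177] [-0.06  0.45  1.08 -0.25  2.38 -1.92]
-1 tip50 [ 0.488 -0.053  0.176] [-0.05  0.52  1.04 -0.28  2.43 -1.93]
```

```bash
sed -i 's/; S=1$/; S=-1/' h.py; python3 - <<'E'
from h import *
manip.goto(*tray(GR+[0,0,.07],TH,0)[:2])
manip.move_straight(*tray(GR,TH,0)[:2],rate=.1)
manip.set_gripper(0.0,110)
s=manip.state();print(s['time'],s['grip_width'],s['finger_force'],s['tool_pos'],s['contact_force'])
manip.move_straight(*tray(GR+[0,0,.02],TH,0)[:2],rate=.04)
manip.move_straight(*tray(GR+[0,0,.20],TH,-4)[:2],rate=.12)
s=manip.state();print(s['time'],s['grip_width'],s['tool_pos'],s['contact_force'],s['moment'])
im,W=cloud('side');save(im,'side2.png')
Q=W.reshape(-1,3);p,r,T=tray(GR+[0,0,.20],TH,-4)
L=(Q-(GR+[0,0,.20]))@T+[0,0,.062]
m=(L[:,0]<-.02)&(L[:,0]>-.115)&(np.abs(L[:,1])<.045)&(L[:,2]>-.03)&(L[:,2]<.05)
g=im.reshape(-1,3).astype(int).sum(1)
A=L[m&(np.abs(L[:,1])<.03)&(g>400)];A=A[np.abs(A[:,2]-np.median(A[:,2]))<.008]
c=np.linalg.lstsq(np.c_[A[:,:2],np.ones(len(A))],A[:,2],rcond=None)[0];print('floor: pitch slope x,y,offset',c,len(A))
print(cv2.minAreaRect((L[m][:,:2]*1000).astype(np.float32)))
E
```

```text
2.9833 0.010477167092291281 107.49850988388062 [0.42724952 0.32521198 0.04327963] [ 0.40741967 -0.57573225  2.1825741 ]
5.2833 0.010696206869445817 [0.42825317 0.32506488 0.24193673] [ 0.75511296  0.59447644 -2.15065852] [0.00219075 0.09003407 0.04293111]
floor: pitch slope x,y,offset [0.00227277 0.0111813  0.00163172] 1798
((-61.641632080078125, -0.6926612854003906), (71.44365692138672, 83.32225799560547), 89.8624496459961)
```

View pics/side2.png

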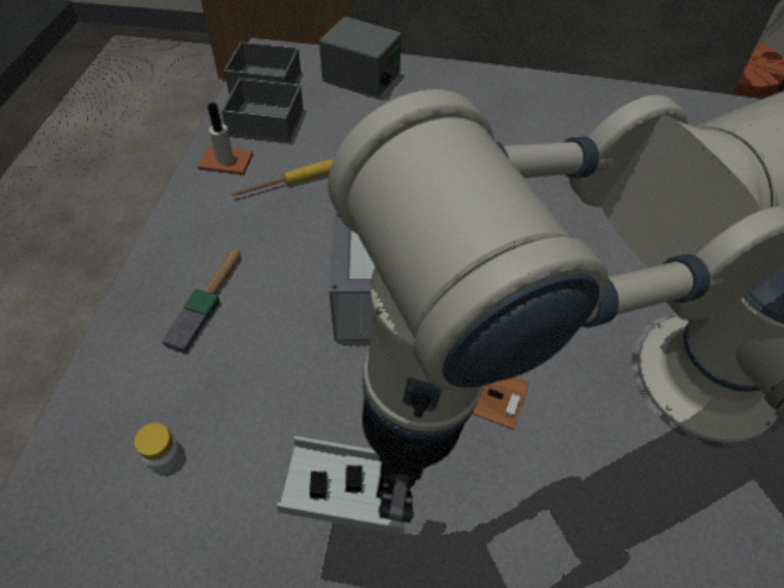

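The side view shows the tray held level, with both relays inside it at (318,484) and (354,478). The measured pitch matches the command, so I'm carrying it to the hopper.

```bash
python3 - <<'E'
from h import *
p,r=hoplip(.0,.07,-2); manip.move_straight(p,r,rate=.13)
p,r=hoplip(-.02,.04,18); manip.move_straight(p,r,rate=.06)
p,r=hoplip(-.025,.012,18); manip.move_straight(p,r,rate=.06)
s=manip.state();print(s['time'],s['tool_pos']-p,s['contact_force'],s['moment'])
for n in('top','side'):
    im,W=cloud(n);save(im,n+'3.png')
E
python3 - <<'E'
import cv2,numpy as np
a=cv2.imread('pics/top3.png')[200:420,300:540];b=cv2.imread('pics/side3.png')[150:370,260:500]
cv2.imwrite('pics/c3.png',cv2.resize(np.hstack([a,b]),None,fx=1.66,fy=1.66))
E
```

```text
9.9583 [-1.53645451e-04 -1.33063451e-05 -1.32752033e-04] [-0.51030065  0.00940671 -1.42070743] [ 0.12044762 -0.22140333  0.02318406]
```

View pics/c3.png

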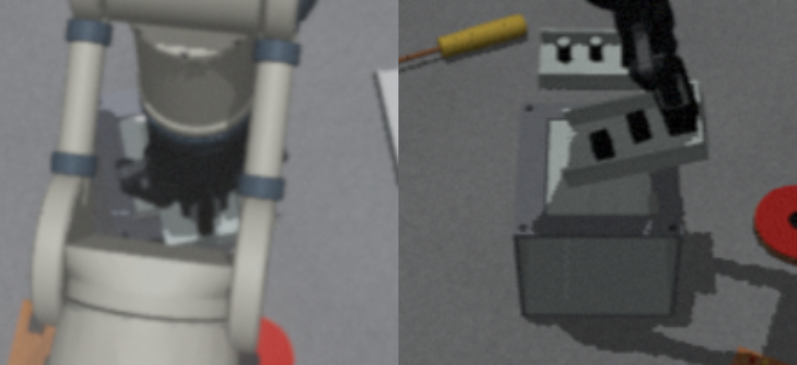

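The crop shows the lip over the flap and centred across the opening, with both relays still in the tray. Next I push the flap open and tip.

```bash
python3 - <<'E'
from h import *
p,r=hop(.08,.008,20); manip.move_straight(p,r,rate=.06)
s=manip.state();print(s['time'],s['tool_pos']-p,s['contact_force'],s['moment'])
p,r=hop(.08,.008,47); manip.move_straight(p,r,rate=.04)
manip.pause(.7)
s=manip.state();print(s['time'],s['tool_pos']-p,s['contact_force'],s['moment'],s['grip_width'])
im,W=cloud('side');cv2.imwrite('pics/side4.png',cv2.resize(im[100:270,180:360,::-1],None,fx=3.3,fy=3.3))
E
```

```text
10.725 [ 0.00020834  0.00016944 -0.00013652] [-0.00336325  0.37393497 -0.16056036] [ 0.14482214 -0.34177938  0.05651718]
12.2333 [-8.62164728e-05  1.85455882e-05  4.43078833e-05] [ 0.32805972 -0.13677554  0.95909096] [ 0.05232669 -0.42803618 -0.00796259] 0.0106797170315227
```

View pics/side4.png

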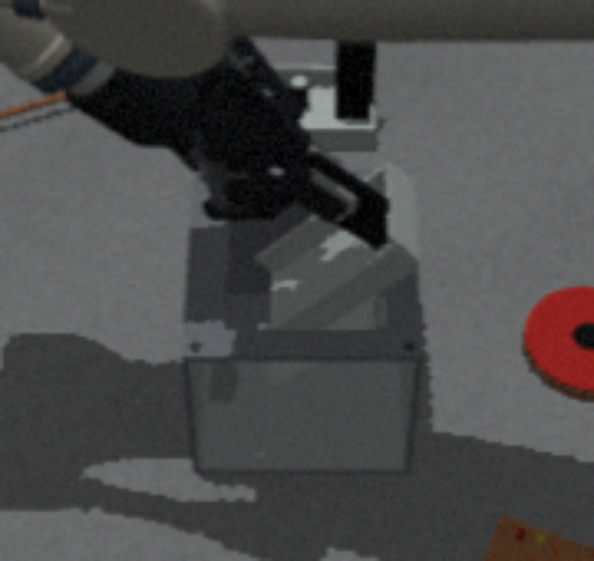

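The tray floor looks bare at (330,270). A dark spot shows through the clear wall at (222,380), so I'll enhance the contrast and compare it with the projected floor.

```bash
python3 - <<'E'
from h import *
manip.pause(.3)
im,W=cloud('side')
c=im[195:250,230:312,::-1].astype(float);o=im[150:250,225:325,::-1].astype(float)
e=lambda x:np.clip((x-30)*2.2,0,255).astype(np.uint8)
cv2.imwrite('pics/c5.png',cv2.resize(e(o),None,fx=6,fy=6))
Rh=Rn.from_euler('z',HH).as_matrix()
def px(x,y,z):
    u,v=proj('side',M+Rh@[x/1e3,y/1e3,z/1e3]);return round((u-225)*6),round((v-150)*6)
for y in(-71,0,71): print('floor y',y,'x-66',px(-66,y,-121),'x+66',px(66,y,-121),'  z-100 x-66',px(-66,y,-105))
E
```

```text
floor y -71 x-66 (91, 539) x+66 (463, 539)   z-100 x-66 (89, 514)
floor y 0 x-66 (99, 378) x+66 (455, 378)   z-100 x-66 (97, 352)
floor y 71 x-66 (106, 230) x+66 (447, 231)   z-100 x-66 (104, 203)
```

View pics/c5.png

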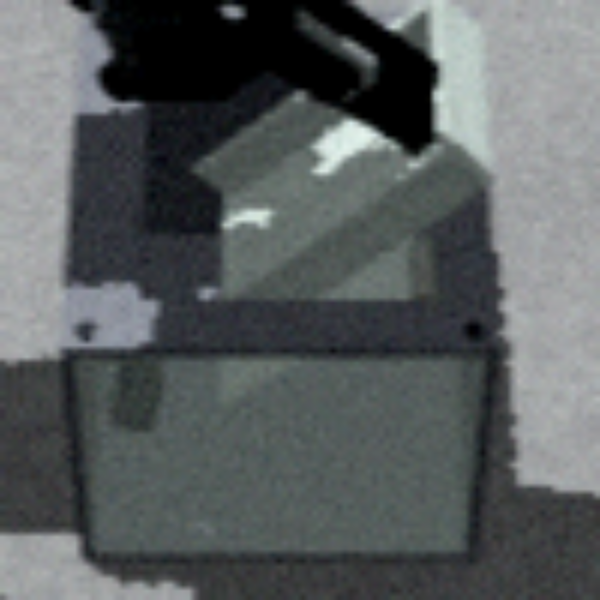

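The enhanced view shows the tray floor bare and one relay on the hopper floor at (137,400). The other should be hidden behind the top frame. I'll draw out, let the flap shut, and check the tray and flap from both cameras.

```bash
python3 - <<'E'
from h import *
p,r=hop(.08,.008,22); manip.move_straight(p,r,rate=.04)
p,r=hoplip(.0,.02,18); manip.move_straight(p,r,rate=.06)
p,r=hoplip(.04,.06,5); manip.move_straight(p,r,rate=.08)
p,r,_=tray(GR+[0,0,.20],TH,0); manip.move_straight(p,r,rate=.15)
s=manip.state();print(s['time'],s['tool_pos']-p,s['contact_force'],s['moment'],s['grip_width'])
ims=[]
for n,(r0,c0) in dict(top=(150,230),side=(140,180)).items():
    im,W=cloud(n); ims.append(im)
    if n=='top':
        m=(np.abs(W[...,0]-M[0])<.03)&(np.abs(W[...,1]-M[1])<.035)
        Q=(W[m]-M)@Rn.from_euler('z',HH).as_matrix();print('flap z',np.nanpercentile(Q[:,2],[2,50,98]))
e=lambda x:np.clip((x.astype(float)-20)*1.7,0,255).astype(np.uint8)[...,::-1]
a=cv2.resize(e(ims[0][150:270,220:380]),(400,300));b=cv2.resize(e(ims[1][130:420,170:370]),(400,580))
o=np.zeros((580,800,3),np.uint8);o[:300,:400]=a;o[:,400:]=b;cv2.imwrite('pics/c6.png',o)
E
```

```text
18.125 [ 6.72536084e-05 -3.36067557e-04  1.08943756e-04] [ 0.44744593  0.15323397 -1.39880244] [ 0.05688431  0.02777961 -0.01459437] 0.011025364824778066
flap z [-0.00381672 -0.00037861  0.00311872]
```

View pics/c6.png

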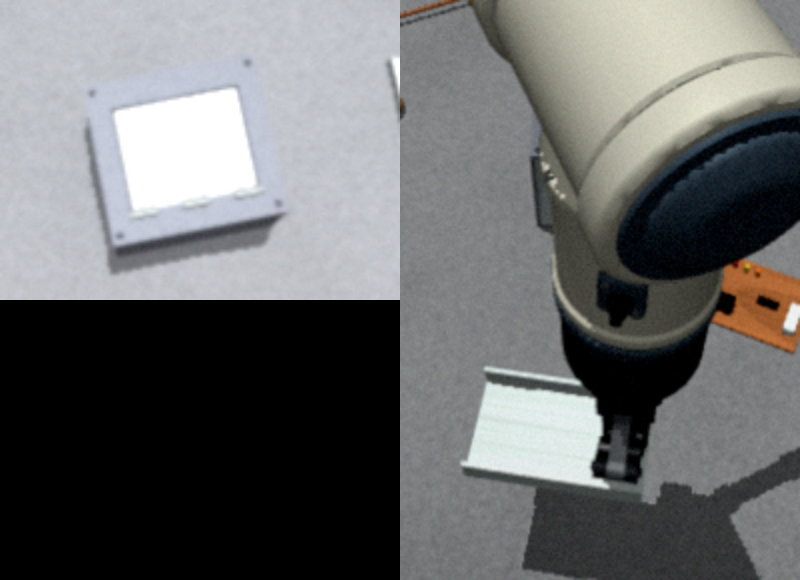

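The flap is shut and flush (left) and the tray is empty (right, floor at (540,430)). Now I set it down.

```bash
python3 - <<'E'
from h import *
manip.move_straight(tray(GR+[0,0,.015],TH,0)[0],rate=.12)
print(manip.move_straight(tray(GR-[0,0,.002],TH,0)[0],rate=.02,threshold=4))
s=manip.state();print(s['time'],s['tool_pos'],s['contact_force'])
manip.set_gripper(.03); manip.pause(.2); manip.set_gripper(.085)
manip.move_straight(tray(GR+[0,0,.12],TH,0)[0],rate=.1)
manip.goto(np.array([.25,.45,.3]),tray(GR,TH,0)[1])
manip.pause(.3); print(manip.state()['time'])
im,W=cloud('side');save(im,'side7.png')
m=(np.abs(W[...,0]-.47)<.07)&(np.abs(W[...,1]-.326)<.05)&(W[...,2]>.07);print('plate top',np.median(W[m],0))
m=(np.abs(W[...,0]-.49)<.03)&(np.abs(W[...,1]-.326)<.02);A=W[m]
print('floor plane',np.linalg.lstsq(np.c_[A[:,:2]-[.49,.326],np.ones(len(A))],A[:,2],rcond=None)[0])
E
```

```text
True
20.6083 [0.42702406 0.325063   0.0432793 ] [-0.19342532  0.75521809  3.50438456]
24.3833
plate top [0.42675149 0.32805602 0.07964324]
floor plane [ 5.68025778e-05 -1.01613496e-02  2.85447503e-03]
```

View pics/side7.png

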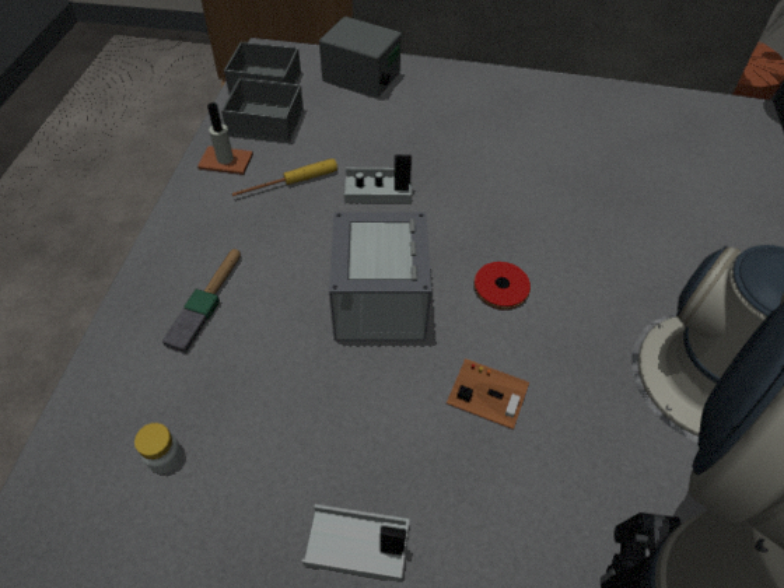

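The tray stands flat and empty at (357,543), the flap is shut at (381,250), and the cap tray at (378,185) hasn't moved. No relay is lying anywhere on the bench. Handing in.

```bash
python3 -c "
from plant import manip
print(manip.hand_in())"
```

```text
the job is handed in; nothing more can be done
None
```

I tipped the relays into the hopper with the lip holding the flap open, the flap shut again, and the empty tray is upright on the bench and released at about 24 s; the capacitor tray was left alone. One relay is visible inside through the clear wall; the other I infer is in there too, because the tray is empty and none is on the bench.

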